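# Put the workshop lamps on charge

## Robot

A 7-joint arm with a two-finger parallel gripper is mounted at the origin on the work surface. World frame = base frame: x ahead of the robot, y to its left, z up, the work surface at z = 0. Lengths are in m, angles in degrees, forces in N, time in s.
With the tool pointing down it reaches from about 0.35 to 0.775 m from the base axis. Payload 3.1 kg.
Tool frame: the origin (TCP) lies on the centre line of the jaws, within the pads' length; the fingertips stand 17 mm ahead of it and the grasp point (between the pads) lies 2 mm behind it (robot.tip_reach is the distance from the TCP to the fingertips, in m); z points along the fingers, y is the line along which they close (so a half turn about z gives the same grasp; the last joint's range is limited). The gripper opens to 85 mm and grips with 20 to 120 N. Pads are 22 mm wide; open, the fingers measure 114 mm over their backs; the gripper's body (76 mm by 85 mm) begins 54 mm behind the grasp point. The pads swing forward as they close: fully open they stand 13 mm farther back than shut.
Start: joints at [-78.421, 17.813, 0.802, 86.603, -0.252, 75.585, -1.558], TCP at [0.133, 0.534, 0.248] pointing down, gripper open.
Joint ranges: [-154.91, 154.91], [-16.99, 109.72], [-72.82, 74.43], [7.12, 147.25], [-82.49, 262.49], [11.32, 116.49], [-174.64, 174.64]. Speed limits (degrees/s): [159.86, 159.86, 180, 180, 180, 180, 180].

## Interface

Orientations are given as [roll, pitch, yaw] about the fixed x, y, z axes, in that order (R = Rz(yaw) Ry(pitch) Rx(roll)).
In Python, from station import robot, fingers, vision, workorder, recognise gives the robot as it stands. Calls block until the motion is done:
- robot.move_to(position, orientation): joint-space move of the TCP to a pose.
- robot.line_to(position, orientation=None, velocity=0.15, f_stop=None): straight line of the TCP; orientation=None keeps the orientation; velocity is the mean speed in m/s. With f_stop (N) it stops when the force on the tool has changed by that much, and returns True; else False.
- robot.move_j(angles): joint-space move.
- fingers.gripper_to(opening, force=None): opening from 0.0 (shut) to 1.0 (fully open); force is the grip in N (None keeps the last); returns when the fingers have stopped.
- robot.pause(seconds).
- robot.inverse_kinematics(position, orientation): joint angles nearest the present ones, or None.
- vision.grab_frame(name): name is "scene" or "top" or "wrist"; returns the picture (384x512x3 uint8, red, green, blue); there is no depth.
- vision.calibration(name): a dict with "mtx" (3x3 intrinsics, pixels), "k1" (the pictures are not rectified: a ray, as slopes to the right and down, at radius r is drawn at 1 + k1 r^2 times it, then the intrinsics apply), "extrinsics" (4x4, takes a point from world to camera coordinates); the wrist camera has in their place "T_tool_cam" (4x4, takes a point from camera to tool coordinates, whose origin is the TCP and whose axes are the flange's). Camera axes: x right, y up, looking along -z (the intrinsics and any distortion apply to the point x, -y, -z); pixel columns grow to the right and rows downward; lengths in m; the calibration is good to about 2 mm. A picture is of the moment at which its call begins: read the wrist's pose just before it. calibration takes no time and is no camera call.
A pose or a line that the arm cannot do raises robot.PlanningError and nothing moves.
- workorder.close_job(): hands the job in; it is judged then, once.
Trained networks look in the newest picture that a camera, given by its name, has taken for a name from the list of things; names that differ only in an ending like _2 or _b are one class to them, and where a whole thing is asked for, a point or a joint stands for the part that bears it (a point fixed in the world has none). Each returns a list of dicts, best first, with "p" (0 to 1); they miss things now and then, are a little off and sometimes report something else, mostly with a low value. They report only what shows in the picture. A call takes as long as a camera call.
- recognise(label, camera): "rect" ([centre column, centre row, width, height] in pixels, round what is visible of it).
Readings, each from a call of its own:
- robot.current_time_s(): time.
- robot.current_joint_positions(): joint angles.
- robot.current_dq(): joint speeds.
- robot.current_joint_torque(): joint torques, N m.
- robot.current_tool_pos(): TCP position.
- robot.current_eef_rot(): TCP orientation.
- robot.current_contact_force(): force on the tool from outside, world axes, zero at the start.
- robot.current_torque(): the same for the moment, N m.
- robot.current_finger_gap(): opening from 0.0 (shut) to 1.0 (fully open).
- robot.current_gripper_force(): force on a finger pad.
Only numpy, scipy, OpenCV 4.12 (cv2) and the standard library are available. Lean on these libraries where they do the work, as an engineer would, in place of code of your own. Each camera call takes 0.05 s, during which the arm holds its last target. There are 200 camera calls.

## Task

Put the work lamps on charge: take the dust cover off all three docks and stand each cover upright, open side down, in a pocket of its own in the aluminium tray, and lay every lamp that is on the bench face up and fully home in the dock of its own colour, head at the wide-saddle end. Only once all covers are stowed and all lamps are docked, throw the charger's lever fully over to on. Leave the other things on the bench where they are.

Things in the scene. Friction and masses are not known exactly. Their poses are not given: they have to be found in the camera images.
- lamp_red: LED work lamp with red head, may be absent. Lies face up; 150 long, 28 high, 0.15-0.3 kg. Origin on its underside at the balance point, x to the head, z up. Black handle x = -83 to +22 mm, 30 wide: grip it at x = 0, free of the saddles in the dock; head with white lens on top, x = +22 to +67, 40 wide. Home in its dock, the origin is at (0, 0, 30 mm) of the dock, x along the dock's x
- lamp_red_head (a point): middle of the red lamp's head, 44.5 mm ahead of the lamp's origin, 14 mm up
- lamp_yellow: LED work lamp with yellow head, may be absent. Lies face up; 150 long, 28 high, 0.15-0.3 kg. Origin on its underside at the balance point, x to the head, z up. Black handle x = -83 to +22 mm, 30 wide: grip it at x = 0, free of the saddles in the dock; head with white lens on top, x = +22 to +67, 40 wide. Home in its dock, the origin is at (0, 0, 30 mm) of the dock, x along the dock's x
- lamp_yellow_head (a point): middle of the yellow lamp's head, 44.5 mm ahead of the lamp's origin, 14 mm up
- lamp_blue: LED work lamp with blue head, may be absent. Lies face up; 150 long, 28 high, 0.15-0.3 kg. Origin on its underside at the balance point, x to the head, z up. Black handle x = -83 to +22 mm, 30 wide: grip it at x = 0, free of the saddles in the dock; head with white lens on top, x = +22 to +67, 40 wide. Home in its dock, the origin is at (0, 0, 30 mm) of the dock, x along the dock's x
- lamp_blue_head (a point): middle of the blue lamp's head, 44.5 mm ahead of the lamp's origin, 14 mm up
- dock_red: red lamp's charging dock, fixed: grey base plate 184 x 74 x 10 mm (x = -100 to +84), red saddles. Origin on the bench, x to the end for the head, z up. Handle saddle at x = -70 to -46 (35 wide inside), wide head saddle at x = +35 to +59 (45 inside), floors at z = 30, flared cheeks to z = 53 mm; end stops at x = -88 and +72, to z = 42. Contact block at x = -5, 34 x 24, top z = 29
- dock_yellow: yellow lamp's charging dock, fixed: grey base plate 184 x 74 x 10 mm (x = -100 to +84), yellow saddles. Origin on the bench, x to the end for the head, z up. Handle saddle at x = -70 to -46 (35 wide inside), wide head saddle at x = +35 to +59 (45 inside), floors at z = 30, flared cheeks to z = 53 mm; end stops at x = -88 and +72, to z = 42. Contact block at x = -5, 34 x 24, top z = 29
- dock_blue: blue lamp's charging dock, fixed: grey base plate 184 x 74 x 10 mm (x = -100 to +84), blue saddles. Origin on the bench, x to the end for the head, z up. Handle saddle at x = -70 to -46 (35 wide inside), wide head saddle at x = +35 to +59 (45 inside), floors at z = 30, flared cheeks to z = 53 mm; end stops at x = -88 and +72, to z = 42. Contact block at x = -5, 34 x 24, top z = 29
- cover_a: white dust cover (all three alike), a loose cap open below that stands over a dock's contact block with about 4 mm play: 50 (x) x 42 (y) x 32 mm, with a grip rib on top, 36 long in x, 14 wide in y, from z = 32 to 60 mm. Origin at the centre of its open underside, z up. Pinch the rib across y. 50 g
- cover_b: white dust cover (all three alike), a loose cap open below that stands over a dock's contact block with about 4 mm play: 50 (x) x 42 (y) x 32 mm, with a grip rib on top, 36 long in x, 14 wide in y, from z = 32 to 60 mm. Origin at the centre of its open underside, z up. Pinch the rib across y. 50 g
- cover_c: white dust cover (all three alike), a loose cap open below that stands over a dock's contact block with about 4 mm play: 50 (x) x 42 (y) x 32 mm, with a grip rib on top, 36 long in x, 14 wide in y, from z = 32 to 60 mm. Origin at the centre of its open underside, z up. Pinch the rib across y. 50 g
- tray: aluminium tray 220 (x) x 76 (y) x 28 mm high, fixed, floor 5 mm thick, walls 5 mm, origin at the centre of its underside; two dividers make three pockets in a row along x, each 66 x 66 mm inside, centred at x = -72, 0 and +72 mm. A cover stands in one with its rib along the tray's x
- charger: grey charger box 150 x 95 x 50 mm, fixed, origin at the centre of its underside; a toggle lever with a red ball stands on its top (block 70 x 50 x 25 mm high)
- power (a joint): charger's lever (rad): 0 is off, leaning 0.5 rad to the charger's -x; 1.0 is fully on, leaning 0.5 rad to its +x. Hinge along the charger's y, through its x = 0, 72 mm above the bench; light friction (under 1 N at the ball), stays where it is left. It starts between 0 and 0.2. Push the ball to the charger's +x
- power_tip (a point): centre of the lever's red ball, 26 mm across, 80 mm from the hinge
- tape: bystander, not to be disturbed: roll of yellow tape, 90 mm across, 30 mm high, lying flat
- marker: bystander, not to be disturbed: white paint marker with black cap, 130 mm long, lying
- lube: bystander, not to be disturbed: amber bottle, 150 mm tall, standing
- plugs: bystander, not to be disturbed: cardboard box 70 x 50 x 50 mm
- wrench: bystander, not to be disturbed: steel wrench, lying
- driver: bystander, not to be disturbed: screwdriver, lying
- paint: bystander, not to be disturbed: red paint can, 100 mm tall, standing

How it is judged:
By the outcome, as a careful person would: the job done as asked, in the order asked, and still so for the second after the job is handed in, with the robot touching nothing.
Of lamp_red, lamp_yellow, lamp_blue only 2 to 3 are there at a start; the rules pass over those that are not, and their reading is None.
At some moment in a run one of lamp_red, lamp_yellow, lamp_blue may be knocked a few centimetres aside while the robot is not near it.
It also fails if it takes over 210 s, if anything falls off the work surface, if the arm or the gripper's body presses on something with over 40 N, if the wrist force passes 120 N, or if a joint passes its speed limit or range.

## Working session

There is one attempt and no reset: what is moved stays moved. The work goes in short steps, each a Python script; the robot and the scene stay as the last script left them, time stands still between calls to the robot, and variables do not carry over. Pictures are saved under pics/ and viewed, at most 14 in all, crops included, and the job is handed in when it is done.

```bash
ls; mkdir -p pics; python3 - <<'E'
from station import robot, fingers, vision, workorder, recognise
import cv2
for c in("scene","top"):
    im=vision.grab_frame(c); cv2.imwrite(f"pics/{c}0.png",cv2.resize(im[:,:,::-1],(800,600),interpolation=cv2.INTER_CUBIC))
    k=vision.calibration(c); print(c,k)
    for n in["lamp_red","lamp_yellow","lamp_blue","lamp_red_head","lamp_yellow_head","lamp_blue_head","dock_red","dock_yellow","dock_blue","cover_a","tray","charger","power_tip"]:
        print(n,[([round(x) for x in r["rect"]],round(r["p"],2)) for r in recognise(n,c)][:4])
print(vision.calibration("wrist"), robot.current_tool_pos(),robot.current_eef_rot(),robot.current_time_s())
E
```

```text
pics
scene {'mtx': array([[384.70133856,   0.        , 255.20263105],
       [  0.        , 384.70133856, 195.06911587],
       [  0.        ,   0.        ,   1.        ]]), 'k1': -0.0328119602133575, 'extrinsics': array([[-0.88241092,  0.47046562,  0.00361588,  0.54524171],
       [-0.4034399 , -0.76060596,  0.50864018,  0.19372882],
       [ 0.24204798,  0.44737085,  0.8609716 , -1.44150499],
       [ 0.        ,  0.        ,  0.        ,  1.        ]])}
lamp_red [([331, 236, 41, 36], 0.78)]
lamp_yellow [([298, 190, 30, 32], 0.56)]
lamp_blue [([266, 149, 41, 20], 0.67)]
lamp_red_head [([187, 127, 20, 32], 0.75), ([298, 189, 29, 36], 0.36)]
lamp_yellow_head [([299, 188, 36, 37], 0.67), ([220, 101, 23, 24], 0.28)]
lamp_blue_head [([269, 151, 42, 23], 0.91), ([300, 188, 35, 34], 0.46)]
dock_red [([249, 217, 60, 41], 0.68), ([270, 252, 16, 20], 0.2)]
dock_yellow [([268, 249, 57, 53], 0.93), ([198, 162, 29, 19], 0.22)]
dock_blue [([228, 184, 56, 34], 0.69), ([234, 116, 43, 53], 0.56)]
cover_a [([246, 216, 22, 24], 0.66), ([229, 181, 21, 18], 0.54)]
tray [([346, 296, 78, 50], 0.76)]
char
[... 1243 characters left out ...]
[221, 189, 31, 57], 0.65), ([416, 231, 29, 47], 0.49)]
power_tip []
{'mtx': array([[322.00634566,   0.        , 256.76930528],
       [  0.        , 322.00634566, 193.87076498],
       [  0.        ,   0.        ,   1.        ]]), 'k1': -0.09034825519769323, 'T_tool_cam': array([[ 9.50076954e-04,  9.64399663e-01,  2.64447325e-01,
         6.72640280e-02],
       [ 9.99999313e-01, -7.34637216e-04, -9.13574820e-04,
        -8.31085283e-04],
       [-6.86778402e-04,  2.64448011e-01, -9.64399698e-01,
        -1.25107921e-01],
       [ 0.00000000e+00,  0.00000000e+00,  0.00000000e+00,
         1.00000000e+00]])} [0.13272739 0.53375007 0.24831128] [1.79999530e+02 6.97792128e-05 1.66035914e+02] 1.4
```

View pics/top0.png

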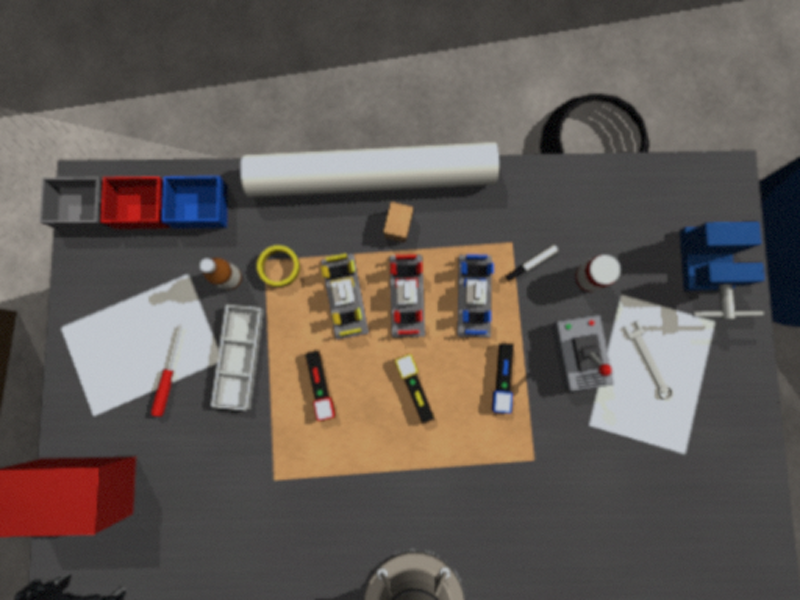

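View pics/scene0.png

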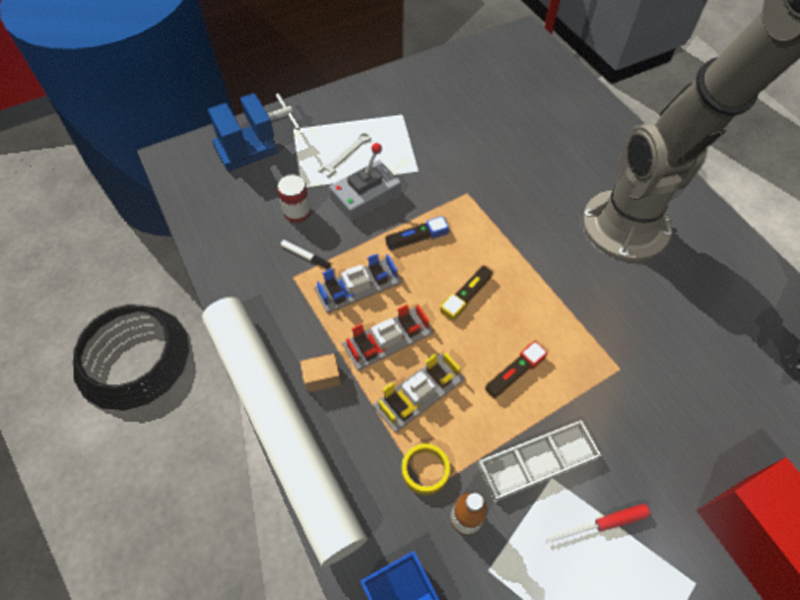

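Both views show all three lamps (heads in the 800 px top view: red 323,408; yellow 406,367; blue 503,402), the docks at about (343,295), (407,295) and (476,295), the tray at (237,357) and the charger at (585,352) with its ball at (605,369). Next are close wrist views.

```bash
cat > h.py <<'E'
from station import robot, fingers, vision, workorder, recognise
import numpy as np, cv2
from scipy.spatial.transform import Rotation as Ro
def campose(c):
    "T world<-cam, and calib"
    k=vision.calibration(c)
    if c!="wrist": return np.linalg.inv(k["extrinsics"]),k
    T=np.eye(4);T[:3,3]=robot.current_tool_pos();T[:3,:3]=Ro.from_euler("xyz",robot.current_eef_rot(),degrees=True).as_matrix()
    return T@k["T_tool_cam"],k
def grab(c,save=None):
    T,k=campose(c); im=vision.grab_frame(c)
    if save: cv2.imwrite(f"pics/{save}.png",im[:,:,::-1]); np.savez(f"pics/{save}.npz",T=T)
    return im,T,k
def toworld(uv,z,T,k):
    uv=np.atleast_2d(np.array(uv,float)); K=k["mtx"]
    s=(uv-K[:2,2])/[K[0,0],K[1,1]]; u=s.copy()
    for _ in range(8): u=s/(1+k["k1"]*(u**2).sum(1,keepdims=True))
    d=np.c_[u[:,0],-u[:,1],-np.ones(len(u))]@T[:3,:3].T; o=T[:3,3]
    return (o+d*((z-o[2])/d[:,2:]))
def topix(p,T,k):
    p=np.atleast_2d(p); q=(p-T[:3,3])@T[:3,:3]; u=np.c_[q[:,0],-q[:,1]]/-q[:,2:]
    u=u*(1+k["k1"]*(u**2).sum(1,keepdims=True)); K=k["mtx"]; return u*[K[0,0],K[1,1]]+K[:2,2]
D=lambda yaw:[180,0,yaw]
def rectify(im,T,k,z,x0,x1,y0,y1,mm=1.0):
    "top-down map at height z; rows = x decreasing, columns = y decreasing"
    xs=np.arange(x1,x0,-mm/1000); ys=np.arange(y1,y0,-mm/1000)
    X,Y=np.meshgrid(xs,ys,indexing="ij"); uv=topix(np.c_[X.ravel(),Y.ravel(),np.full(X.size,z)],T,k).astype(np.float32)
    return cv2.remap(im,uv[:,0].reshape(X.shape),uv[:,1].reshape(X.shape),cv2.INTER_LINEAR)
E
python3 - <<'E'
from h import *
T,k=campose("top")
for n,u,z in[("dy",(343,295),.03),("dr",(407,295),.03),("db",(476,295),.03),("lr",(318,386),.02),("ly",(414,388),.02),("lb",(504,380),.02),("tray",(237,357),.03),("chg",(585,352),.05),("ball",(605,369),.14)]:
    print(n,toworld(np.array(u)/1.5625,z,T,k)[0].round(3))
for p in[(.40,.0,.40),(.48,.05,.40),(.42,.2,.38),(.42,-.25,.36)]:
    print(p,robot.inverse_kinematics(p,D(0)))
E
```

```text
dy [0.647 0.144 0.03 ]
dr [0.645 0.004 0.03 ]
db [ 0.642 -0.147  0.03 ]
lr [0.451 0.199 0.02 ]
ly [ 0.443 -0.008  0.02 ]
lb [ 0.457 -0.203  0.02 ]
tray [0.516 0.372 0.03 ]
chg [ 0.514 -0.371  0.05 ]
ball [ 0.477 -0.378  0.14 ]
(0.4, 0.0, 0.4) [-49.42756747  -4.92184319  43.44414578  89.89051814   3.38929366
  93.68068929 -95.87125249]
(0.48, 0.05, 0.4) [-46.99180067   9.32524355  47.03604262  79.32457943  -6.82893686
  94.25944231 -90.8456933 ]
(0.42, 0.2, 0.38) [ -57.87495988    5.67290082   34.02070889   84.30390678   -3.17085168
   90.98786878 -114.03930058]
(0.42, -0.25, 0.36) [-14.65000109  11.06210246  52.96624943  84.18373412  -8.81165543
  89.11122311 -52.06393769]
```

```bash
python3 - <<'E'
from h import *
robot.move_j([-20,5,0,90,0,85,-90])
print(robot.current_tool_pos(),robot.current_eef_rot(),robot.current_time_s())
for n,p in[("wt",(.46,.3,.3)),("wd1",(.57,.1,.28)),("wd2",(.57,-.1,.28)),("wl",(.42,0,.3)),("wc",(.46,-.3,.32))]:
    try:
        robot.move_to(p,D(180 if robot.current_eef_rot()[2]>-1000 else 0)); grab("wrist",n)
    except Exception as e: print(n,repr(e))
    print(n,robot.current_joint_positions().round() if hasattr(robot.current_joint_positions(),'round') else robot.current_joint_positions(),robot.current_time_s())
ims=[cv2.imread(f"pics/{n}.png") for n in("wd1","wd2","wt","wc")]
cv2.imwrite("pics/m1.png",cv2.resize(np.vstack([np.hstack(ims[:2]),np.hstack(ims[2:])]),(800,600),interpolation=cv2.INTER_AREA))
E
```

```text
[0.43542736 0.14162005 0.33660003] [-1.79967370e+02  1.74864366e-02  2.01433488e+01] 3.2333
wt [-21.  18. -19.  81.   6.  83.  50.] 5.3833
wd1 [ -3.  21. -13.  78.   5.  81.  75.] 6.35
wd2 [14. 21. -8. 78.  3. 81. 96.] 7.2167
wl [  9.   2. -12.  99.   0.  80.  87.] 8.025
wc [ 27.  16.   5.  79.  -2.  85. 123.] 9.2333
```

View pics/m1.png

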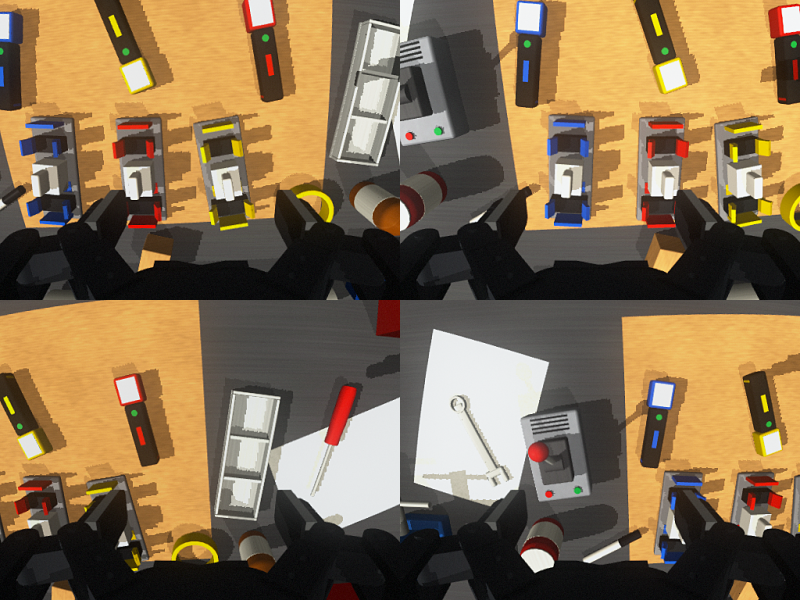

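The wrist views show all three docks (each with a cover), the tray and the charger, all clear of clutter. Next I rectify the docks for pose and head end.

```bash
python3 - <<'E'
from h import *
k=vision.calibration("wrist")
L=lambda n:(cv2.imread(f"pics/{n}.png"),np.load(f"pics/{n}.npz")["T"],k)
out=[rectify(*L(n),.010,.53,.76,y-.07,y+.07,.5) for n,y in(("wd1",.144),("wd1",.004),("wd2",-.147))]
o=np.hstack(out)
for i in range(0,460,40): cv2.putText(o,f"{.76-i*.0005:.2f}",(0,i+4),0,.35,(0,0,255)); cv2.line(o,(30,i),(36,i),(0,0,255))
for j in range(0,840,20): cv2.line(o,(j,0),(j,4 if j%280 else 12),(0,255,255))
o=o[:, :800]; cv2.imwrite("pics/m2.png",o)
E
```

```text
(no output)
```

View pics/m2.png

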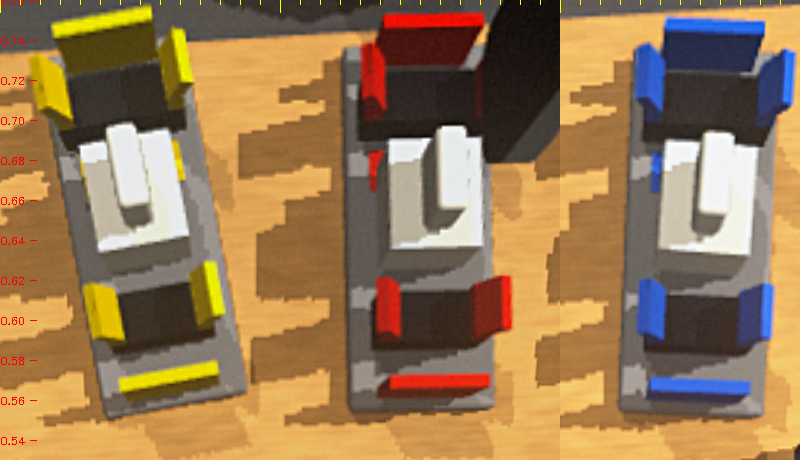

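Each rectified dock has its wider saddle at the far (+x) end, so head direction is about +x; yellow is turned about +10°, red and blue near 0°. Next I fit precise poses by aligning silhouette edges.

```bash
cat > fit.py <<'E'
from h import *
from scipy.optimize import minimize
from scipy.ndimage import map_coordinates
BOX={"dock":[(-.100,.084,-.037,.037,0,.010)],"tray":[(-.11,.11,-.038,.038,0,.028)],"charger":[(-.075,.075,-.0475,.0475,0,.05)],
 "lamp":[(-.083,.022,-.015,.015,0,.026),(.022,.067,-.020,.020,0,.028)]}
kw=vision.calibration("wrist")
def load(n): return cv2.imread(f"pics/{n}.png"),np.load(f"pics/{n}.npz")["T"],kw
def score(pose,kind,views,z0=0,d=1.5):
    x,y,a=pose; c,s=np.cos(a),np.sin(a); tot=0
    for im,T,k in views:
        hs=[]
        for b in BOX[kind]:
            P=np.array([(X,Y,Z) for X in b[:2] for Y in b[2:4] for Z in b[4:]])
            W=np.c_[x+c*P[:,0]-s*P[:,1],y+s*P[:,0]+c*P[:,1],P[:,2]+z0]
            hs.append(cv2.convexHull(topix(W,T,k).astype(np.float32))[:,0])
        vals=[]
        for i,h in enumerate(hs):
            for p,q in zip(h,np.roll(h,-1,0)):
                L=np.hypot(*(q-p))
                if L<3: continue
                t=np.linspace(.04,.96,max(int(L*2),2))[:,None]; S=p+t*(q-p); n=np.array([q[1]-p[1],p[0]-q[0]])/L
                if len(hs)>1: S=S[[cv2.pointPolygonTest(hs[1-i],tuple(map(float,v)),True)<-2 for v in S]]
                if not len(S): continue
                f=lambda Q:np.stack([map_coordinates(im[:,:,ch].astype(float),[Q[:,1],Q[:,0]],order=1,mode="nearest") for ch in range(3)],1)
                vals.append(np.minimum(np.linalg.norm(f(S+d*n)-f(S-d*n),axis=1),110))
        tot+=np.concatenate(vals).mean()
    return tot/len(views)
def fit(kind,init,views,z0=0,r=(.02,.02,.15)):
    g=np.random.default_rng(0); C=[np.array(init)]+[np.array(init)+g.uniform(-1,1,3)*r for _ in range(250)]
    C=sorted(C,key=lambda p:-score(p,kind,views,z0,2.5))[:4]
    R=[minimize(lambda p:-score(p,kind,views,z0),p,method="Nelder-Mead",options=dict(initial_simplex=p+np.array([[0,0,0],[.004,0,0],[0,.004,0],[0,0,.03]]),xatol=1e-5,fatol=1e-3)) for p in C]
    b=min(R,key=lambda r:r.fun); return b.x,-b.fun
E
python3 - <<'E'
from fit import *
import json
J={"dock_yellow":("dock",(.656,.144,.18),["wd1"]),"dock_red":("dock",(.656,.003,0),["wd1","wd2"]),"dock_blue":("dock",(.654,-.145,0),["wd2"]),
"tray":("tray",(.516,.372,-.12),["wt"]),"charger":("charger",(.52,-.365,.1),["wc"]),
"lamp_red":("lamp",(.451,.199,np.pi+.15),["wl","wt"]),"lamp_yellow":("lamp",(.443,-.008,.4),["wl"]),"lamp_blue":("lamp",(.457,-.203,np.pi-.05),["wl","wc"])}
R={}
for n,(kd,i,vs) in J.items():
    x,s=fit(kd,i,[load(v) for v in vs]); R[n]=list(x); print(n,x[:2].round(4),np.degrees(x[2]).round(1),round(s,1))
    if len(vs)>1:
        for v in vs: q,s=fit(kd,x,[load(v)],r=(.006,.006,.05)); print("   ",v,q[:2].round(4),np.degrees(q[2]).round(1),round(s,1))
json.dump(R,open("poses.json","w"))
# triangulate ball
A=[]
from itertools import combinations
vis=[]
for c,u in(("top",(605/1.5625,369/1.5625)),("scene",(376/1.5625,148/1.5625))):
    T,k=campose(c); p=toworld(u,0,T,k)[0]; vis.append((T[:3,3],(p-T[:3,3])/np.linalg.norm(p-T[:3,3])))
M=sum(np.eye(3)-np.outer(d,d) for o,d in vis); b=sum((np.eye(3)-np.outer(d,d))@o for o,d in vis); print("ball",np.linalg.solve(M,b))
# overlay
def draw(v,names):
    im,T,k=load(v); im=cv2.resize(im,None,fx=2,fy=2)
    for n in names:
        x,y,a=R[n]; c,s=np.cos(a),np.sin(a)
        for b in BOX[J[n][0]]:
            P=np.array([(X,Y,Z) for X in b[:2] for Y in b[2:4] for Z in b[4:]]); W=np.c_[x+c*P[:,0]-s*P[:,1],y+s*P[:,0]+c*P[:,1],P[:,2]]
            h=cv2.convexHull((topix(W,T,k)*2+.5).astype(np.float32)).astype(np.int32); cv2.polylines(im,[h],True,(255,0,255),1)
    return im
o=np.vstack([np.hstack([draw("wd1",["dock_yellow","dock_red","lamp_red"]),draw("wd2",["dock_blue","dock_red"])])[:480],np.hstack([draw("wl",["lamp_red","lamp_yellow","lamp_blue"]),np.hstack([draw("wt",["tray"])[:,512:],draw("wc",["charger"])[:,200:712]])])])
cv2.imwrite("pics/m3.png",cv2.resize(o,(800,int(o.shape[0]*800/o.shape[1])),interpolation=cv2.INTER_AREA))
E
```

```text
dock_yellow [0.669  0.1464] 10.7 83.1
dock_red [0.6676 0.0045] 1.0 74.4
    wd1 [0.6673 0.0047] 1.1 76.1
    wd2 [0.6631 0.0039] 1.0 76.0
dock_blue [ 0.6665 -0.1475] -2.8 89.9
tray [0.5168 0.3748] -5.9 106.9
charger [ 0.5095 -0.3704] 8.1 60.9
lamp_red [0.4455 0.1956] 192.3 101.7
    wl [0.4453 0.1954] 192.7 98.4
    wt [0.4461 0.1957] 192.1 106.0
lamp_yellow [ 0.4489 -0.0075] 21.5 96.6
lamp_blue [ 0.4559 -0.2024] 173.5 101.9
    wl [ 0.4561 -0.2024] 173.3 97.9
    wc [ 0.4558 -0.2023] 173.9 107.1
ball [ 0.47693346 -0.37785831  0.13954302]
```

View pics/m3.png

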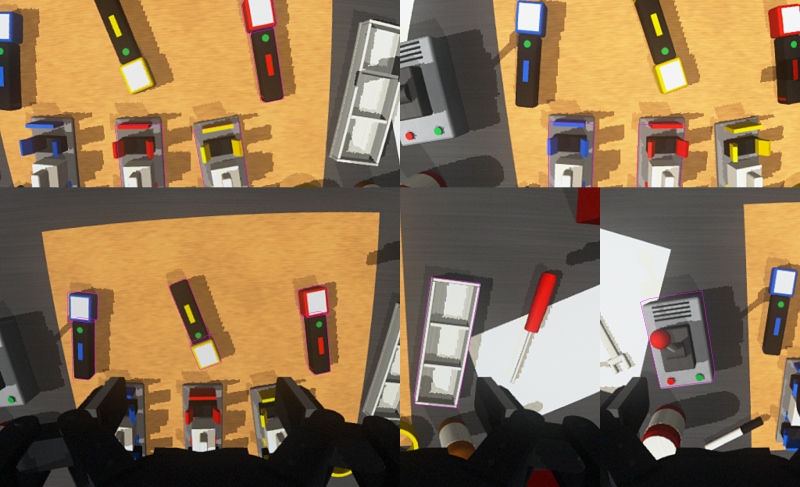

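The overlays sit well on the lamps, tray and charger, but the dock fit along x disagrees with the near-edge reading (0.667 against 0.656). I'll retake the docks from the side, with the fingers clear.

```bash
python3 - <<'E'
from fit import *
import json
R=json.load(open("poses.json"))
for c in "rby"if 0 else ["blue","red","yellow"]:
    y=R["dock_"+c][1]
    robot.move_to((.65,y+.05,.26),D(90)); grab("wrist","s_"+c)
print(robot.current_joint_positions(),robot.current_time_s())
ov=[]
for c in["blue","red","yellow"]:
    n="dock_"+c; i=R[n]; v=[load("s_"+c)]; x,s=fit("dock",(.66,i[1],i[2]),v); print(n,x[:2].round(4),np.degrees(x[2]).round(1),round(s,1)); R[n]=list(x)
    im,T,k=v[0]; im=cv2.resize(im,None,fx=2,fy=2); a=x[2];C,S=np.cos(a),np.sin(a)
    for b in BOX["dock"]+[(-.03,.02,-.021,.021,.010,.042)]:
        P=np.array([(X,Y,Z) for X in b[:2] for Y in b[2:4] for Z in b[4:]]); W=np.c_[x[0]+C*P[:,0]-S*P[:,1],x[1]+S*P[:,0]+C*P[:,1],P[:,2]]
        h=cv2.convexHull((topix(W,T,k)*2+.5).astype(np.float32)).astype(np.int32); cv2.polylines(im,[h],True,(255,0,255),1)
    ov.append(im[250:600,310:])
json.dump(R,open("poses.json","w"))
o=np.vstack([np.hstack(ov[:2]),np.hstack([ov[2],ov[2]*0])]); cv2.imwrite("pics/m4.png",cv2.resize(o,(800,int(o.shape[0]*800/o.shape[1])),interpolation=cv2.INTER_AREA))
E
```

```text
[-23.35693722  33.73125556   9.76635666  61.54214504  -5.28745169
  85.13642694 -14.96716185] 12.3583
dock_blue [ 0.6533 -0.1463] -2.3 84.3
dock_red [0.6658 0.0047] 1.0 84.5
dock_yellow [0.657  0.1451] 10.7 88.0
```

View pics/m4.png

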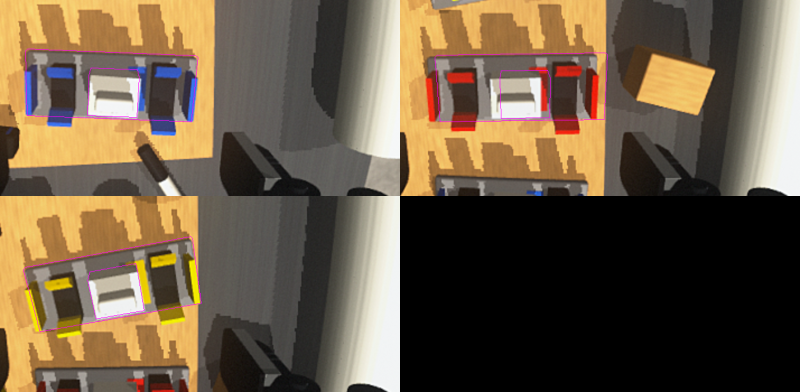

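Blue and yellow now match; red has locked onto the cork edge and needs a tighter refit. Then I'll move the first cover.

```bash
cat > act.py <<'E'
from fit import *
import json
R=json.load(open("poses.json"))
def at(n,dx,dy=0):
    x,y,a=R[n]; return x+dx*np.cos(a)-dy*np.sin(a),y+dx*np.sin(a)+dy*np.cos(a)
def cover(c,px,yg=0):
    n="dock_"+c; x,y=at(n,-.005); a=np.degrees(R[n][2])
    fingers.gripper_to(.55,30); robot.move_to((x,y,.16),D(a)); robot.line_to((x,y,.064),velocity=.1)
    fingers.gripper_to(0,30); print(c,"gap",robot.current_finger_gap(),robot.current_gripper_force())
    robot.line_to((x,y,.20),velocity=.2); t=np.degrees(R["tray"][2]); x,y=at("tray",px)
    print("gap",robot.current_finger_gap())
    robot.move_to((x,y,.20),D(t)); s=robot.line_to((x,y,.060),velocity=.1,f_stop=8)
    print("stop",s,robot.current_tool_pos()[2],"gap",robot.current_finger_gap())
    fingers.gripper_to(.45); robot.line_to((x,y,.20),velocity=.25); print(robot.current_time_s())
E
python3 - <<'E'
from act import *
x,s=fit("dock",(.656,.004,.017),[load("s_red")],r=(.006,.003,.02)); print(x,s); R["dock_red"]=list(x); json.dump(R,open("poses.json","w"))
T,k=campose("top"); print("lube",toworld((207/1.5625,265/1.5625),.15,T,k), [at("tray",p) for p in(-.072,0,.072)])
cover("blue",-.072)
robot.move_to((.5,.30,.30),D(180)); im,T,k=grab("wrist","c1")
E
```

```text
[0.65196008 0.00445457 0.01830254] 83.41275249685195
lube [[0.69369517 0.39910751 0.15      ]] [(np.float64(0.44519453710896145), np.float64(0.3822736323161549)), (np.float64(0.5168087416751153), np.float64(0.3748301315028899)), (np.float64(0.588422946241269), np.float64(0.3673866306896249))]
blue gap 0.15733715247307162 32.743926644325256
gap 0.15882268329119695
stop False 0.06068244134282838 gap 0.158529483009062
21.1583
```

View pics/c1.png

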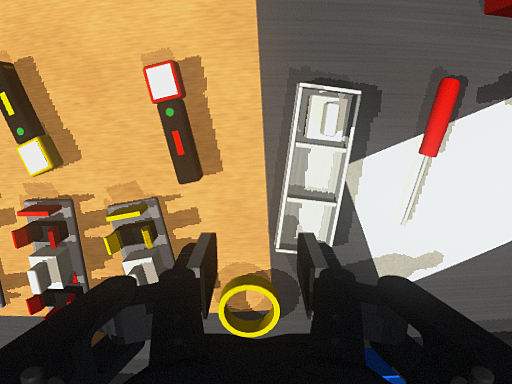

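The blue cover stands upright in the near pocket at (325,118). Now the other two, then re-measure lamps and open docks.

```bash
python3 - <<'E'
from act import *
cover("red",0); cover("yellow",.072)
for c in["yellow","red","blue"]:
    robot.move_to((.65,R["dock_"+c][1]+.04,.22),D(90)); grab("wrist","t_"+c)
robot.move_to((.42,0,.3),D(180)); grab("wrist","wl2"); print(robot.current_time_s())
robot.move_to((.47,.3,.3),D(180)); grab("wrist","c2"); print(robot.current_time_s())
for c in["yellow","red","blue"]:
    n="lamp_"+c; x,s=fit("lamp",R[n],[load("wl2")],r=(.04,.04,.4)); print(n,x[:2].round(4),np.degrees(x[2]).round(1),round(s,1),np.round(x-R[n],3)); R[n]=list(x)
json.dump(R,open("poses.json","w"))
ims=[cv2.imread(f"pics/{n}.png") for n in("t_yellow","t_red","t_blue","c2")]
cv2.imwrite("pics/m5.png",cv2.resize(np.vstack([np.hstack(ims[:2]),np.hstack(ims[2:])]),(800,600),interpolation=cv2.INTER_AREA))
E
```

```text
red gap 0.15699992160034443 35.99283277988434
gap 0.1557374931950496
stop False 0.06079128454981174 gap 0.15717893253669915
32.3583
yellow gap 0.15801419121763155 34.22482967376709
gap 0.16193011123870663
stop False 0.060855143797761045 gap 0.15658443170212066
39.5417
43.9917
45.2083
lamp_yellow [ 0.449  -0.0075] 21.7 98.9 [ 0.    -0.     0.003]
lamp_red [0.4454 0.1955] 192.7 100.0 [-0.    -0.     0.007]
lamp_blue [ 0.4561 -0.2023] 173.4 100.8 [ 0.  0. -0.]
```

View pics/m5.png

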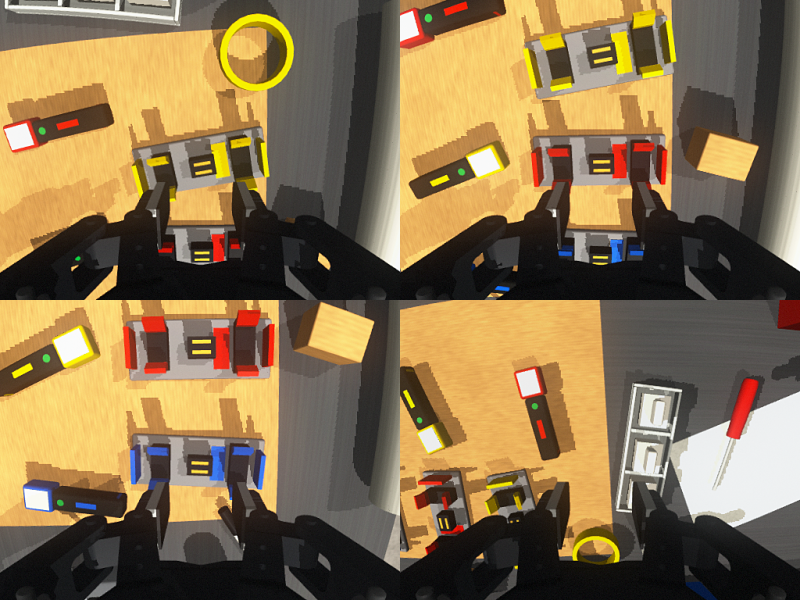

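Three covers gone from the docks and the tray's pockets filling (the far one hidden by the finger). Next I refit the docks using several views.

```bash
python3 - <<'E'
from act import *
BOX["full"]=BOX["dock"]
V={"yellow":["t_yellow","t_red","s_yellow"],"red":["t_red","t_blue","s_red"],"blue":["t_blue","s_blue"]}
BOX["db"]=[(-.100,.084,-.037,.037,0,.010)]; BOX["blk"]=[(-.022,.012,-.012,.012,.010,.029)]
import fit as F
ov=[]
for c,vs in V.items():
    n="dock_"+c; L=[load(v) for v in vs]
    for v,l in zip(vs,L):
        q,s=fit("dock",(.655,R[n][1],R[n][2]),[l],r=(.006,.004,.03)); print("  ",v,q[:2].round(4),np.degrees(q[2]).round(1),round(s,1))
        # block position with fixed yaw
        b,s=fit("blk",q,[l],r=(.005,.004,.01)); print("      blk",b[:2].round(4),np.degrees(b[2]).round(1),round(s,1))
    x,s=fit("dock",(.655,R[n][1],R[n][2]),L,r=(.006,.004,.03)); R[n]=list(x); print(n,x[:2].round(4),np.degrees(x[2]).round(1),round(s,1))
    im,T,k=L[0]; im=cv2.resize(im,None,fx=2,fy=2); a=x[2];C,S=np.cos(a),np.sin(a)
    for b in BOX["dock"]+BOX["blk"]:
        P=np.array([(X,Y,Z) for X in b[:2] for Y in b[2:4] for Z in b[4:]]); W=np.c_[x[0]+C*P[:,0]-S*P[:,1],x[1]+S*P[:,0]+C*P[:,1],P[:,2]]
        h=cv2.convexHull((topix(W,T,k)*2+.5).astype(np.float32)).astype(np.int32); cv2.polylines(im,[h],True,(255,0,255),1)
    ov.append(im[280:560,300:720])
json.dump(R,open("poses.json","w"))
o=np.vstack([np.hstack(ov[:2]),np.hstack([ov[2],ov[2]*0])]); cv2.imwrite("pics/m6.png",cv2.resize(o,(800,int(o.shape[0]*800/o.shape[1]))))
E
```

```text
t_yellow [0.6563 0.1447] 10.6 88.9
      blk [0.6562 0.1445] 11.4 109.9
   t_red [0.6607 0.1453] 11.3 80.8
      blk [0.6559 0.1445] 11.3 107.4
   s_yellow [0.657  0.1451] 10.7 88.0
      blk [0.6547 0.1461] 11.3 84.1
dock_yellow [0.6588 0.1452] 10.6 81.1
   t_red [0.6525 0.0044] 0.9 86.8
      blk [0.6543 0.0037] 1.0 106.4
   t_blue [0.6524 0.0039] 1.1 82.0
      blk [0.6546 0.0035] 0.1 100.1
   s_red [0.652  0.0045] 1.0 83.4
      blk [0.6536 0.0065] 0.9 74.1
dock_red [0.652  0.0044] 1.0 82.7
   t_blue [ 0.6511 -0.1464] -2.5 86.1
      blk [ 0.6535 -0.1471] -2.6 106.3
   s_blue [ 0.6533 -0.1463] -2.3 84.3
      blk [ 0.6541 -0.1443] -2.7 68.3
dock_blue [ 0.6503 -0.1463] -2.5 84.2
```

View pics/m6.png

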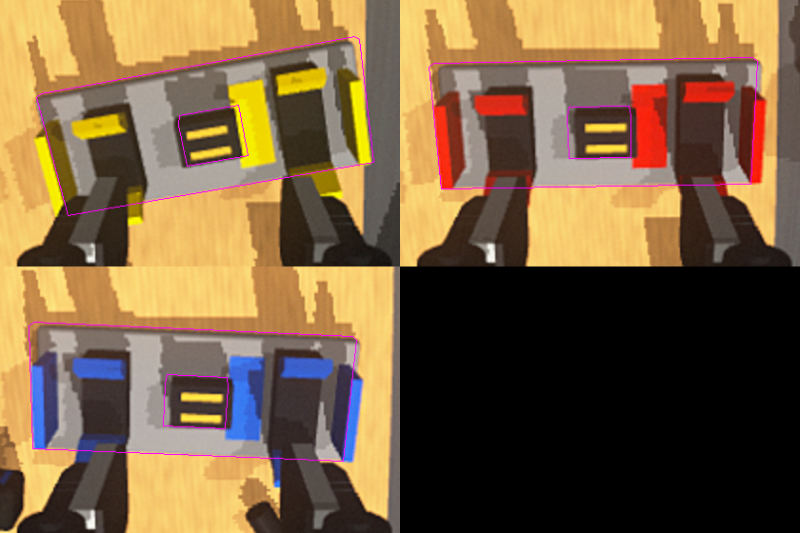

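The contact-block fits are the sharpest (score above 100), so I'll use those for the dock poses. Next I dock the yellow lamp, re-measuring it just before.

```bash
cat >> act.py <<'E'
def relook(c,tag):
    robot.move_to((.42,0,.3),D(180)); grab("wrist",tag); n="lamp_"+c
    x,s=fit("lamp",R[n],[load(tag)],r=(.06,.06,.5)); print(n,x[:2].round(4),np.degrees(x[2]).round(1),round(s,1),"moved",np.round(x-R[n],3)); R[n]=list(x)
    json.dump(R,open("poses.json","w")); return s
def dock(c,flip):
    x,y,a=R["lamp_"+c]; a=np.degrees(a); X,Y,A=R["dock_"+c]; A=np.degrees(A)
    g=a if not flip else a-180   # tool yaw at the grasp
    p=A if not flip else A-180
    g,p=[(v+180)%360-180 for v in(g,p)]
    fingers.gripper_to(.7,60); robot.move_to((x,y,.12),D(g)); robot.line_to((x,y,.020),velocity=.08)
    fingers.gripper_to(0,60); print(c,"gap",robot.current_finger_gap()*85)
    robot.line_to((x,y,.20),velocity=.2); robot.move_to((X,Y,.20),D(p)); robot.line_to((X,Y,.09),velocity=.2)
    s=robot.line_to((X,Y,.049),velocity=.04,f_stop=12); print("stop",s,robot.current_tool_pos(),robot.current_contact_force(),"gap",robot.current_finger_gap()*85)
    fingers.gripper_to(.65); robot.line_to((X,Y,.20),velocity=.2); print(robot.current_time_s())
E
python3 - <<'E'
from act import *
for c,v in dict(yellow=(.6561,.1445,10.8),red=(.6544,.0037,1.0),blue=(.6535,-.1471,-2.5)).items(): R["dock_"+c]=[v[0],v[1],np.radians(v[2])]
if relook("yellow","l1")>85:
    dock("yellow",False)
    robot.move_to((.65,R["dock_yellow"][1]+.04,.22),D(90)); grab("wrist","d_yellow")
E
```

```text
lamp_yellow [ 0.449  -0.0077] 21.7 98.9 moved [ 0. -0.  0.]
yellow gap 28.90244744631245
stop True [0.65572883 0.14431731 0.05073865] [0.12498382 0.28429525 3.84011962] gap 28.96476607965306
55.9833
```

View pics/d_yellow.png

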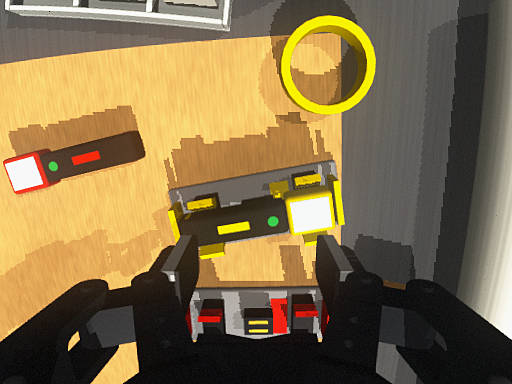

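The yellow lamp lies between the yellow cheeks, head at the far saddle (310,212), and contact came at floor height. Now red and blue.

```bash
python3 - <<'E'
from act import *
q,s=fit("lamp",R["dock_yellow"],[load("d_yellow")],z0=.03,r=(.01,.01,.05)); print("yellow in dock",q-R["dock_yellow"],s)
for c in("red","blue"):
    if relook(c,"l_"+c)<85: print("STOP"); break
    dock(c,True)
    robot.move_to((.65,R["dock_"+c][1]+.04,.22),D(90)); grab("wrist","d_"+c)
    q,s=fit("lamp",R["dock_"+c],[load("d_"+c)],z0=.03,r=(.01,.01,.05)); print(c,"in dock",q-R["dock_"+c],s)
robot.move_to((.46,.28,.3),D(180)); grab("wrist","c3")
ims=[cv2.imread(f"pics/{n}.png") for n in("d_yellow","d_red","d_blue","c3")]
cv2.imwrite("pics/m7.png",cv2.resize(np.vstack([np.hstack(ims[:2]),np.hstack(ims[2:])]),(800,600),interpolation=cv2.INTER_AREA))
E
```

```text
yellow in dock [ 0.00098698  0.0017868  -0.00635601] 88.85237098966996
lamp_red [0.4455 0.1954] 192.6 98.2 moved [ 0.    -0.    -0.003]
red gap 28.992158738968783
stop True [0.65405332 0.0035411  0.05070563] [-0.52344576 -1.27059969  4.14141578] gap 28.876636759747388
70.6167
red in dock [-0.00203798  0.00166957  0.00812879] 81.19908296702303
lamp_blue [ 0.4562 -0.2024] 173.3 96.5 moved [ 0.    -0.    -0.002]
blue gap 29.049488114639722
stop False [ 0.6531057  -0.14716445  0.05062991] [-4.30153639 -0.77660257  5.16926329] gap 29.081883437789106
83.7917
blue in dock [-0.00010169  0.00173111  0.01287525] 82.24042740799733
```

View pics/m7.png

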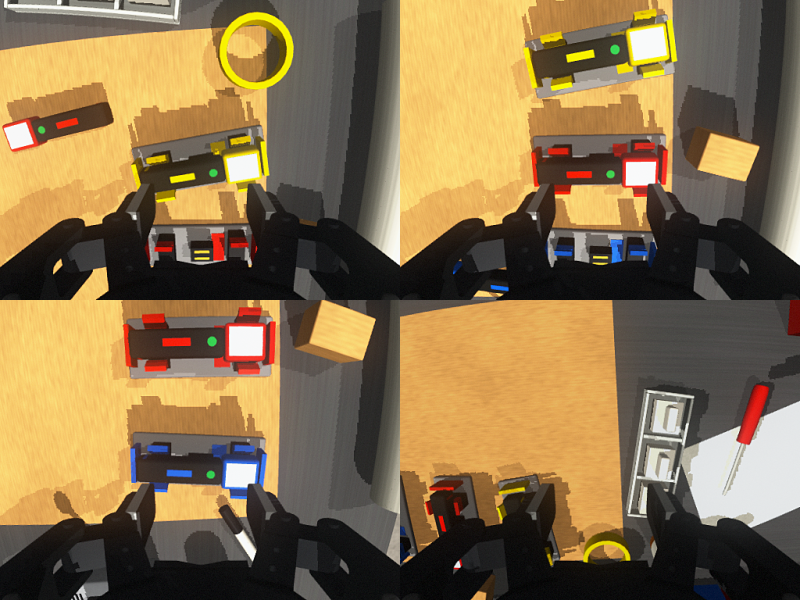

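All three lamps sit in their docks with heads at the far end. I'll press lightly on each handle to confirm height (lamp top at 58 mm means the TCP at about 75 mm), look at the far tray pocket, and re-check the lever.

```bash
python3 - <<'E'
from act import *
robot.move_to((.5,.372,.32),D(0)); grab("wrist","c4")
fingers.gripper_to(0,30)
for c in("yellow","red","blue"):
    a=np.degrees(R["dock_"+c][2])
    for dx in(-.03,.047):
        x,y=at("dock_"+c,dx)
        robot.move_to((x,y,.10),D(a)); s=robot.line_to((x,y,.066),velocity=.04,f_stop=8); print(c,dx,s,robot.current_tool_pos()[2]); robot.line_to((x,y,.13),velocity=.2)
robot.move_to((.42,-.2,.32),D(180)); grab("wrist","c5")
v=recognise("power_tip","wrist"); print(v[:2]); T,k=campose("wrist")
if v: print(toworld(v[0]["rect"][:2],.143,T,k))
q,s=fit("charger",R["charger"],[load("wc"),load("c5")],r=(.01,.01,.08)); print(q,s)
T_,k_=campose("top"); vision.grab_frame("top"); print(recognise("power_tip","top")[:1],robot.current_time_s())
o=np.hstack([cv2.imread("pics/c4.png"),cv2.imread("pics/c5.png")]); cv2.imwrite("pics/m8.png",cv2.resize(o,(800,300),interpolation=cv2.INTER_AREA))
E
```

```text
yellow -0.03 True 0.07522969487794304
yellow 0.047 True 0.0752932807243507
red -0.03 True 0.07525296008685149
red 0.047 True 0.07528816946542385
blue -0.03 True 0.07525865852596277
blue 0.047 True 0.07530649912443321
[{'rect': [98.8, 233.8, 49.7, 24.5], 'p': 0.96}, {'rect': [144.9, 334.3, 10.2, 17.8], 'p': 0.34}]
[[ 0.47833984 -0.36347558  0.143     ]]
[ 0.50946253 -0.37030762  0.14075249] 57.349618491764545
[] 103.3083
```

View pics/m8.png

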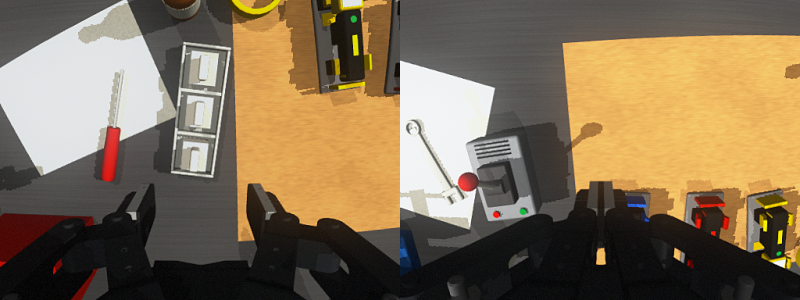

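Everything is seated level and the three covers stand upright in the tray. The ball is near (0.477, -0.377), leaning towards the robot, so I throw the lever to +x.

```bash
python3 - <<'E'
from act import *
a=np.degrees(R["charger"][2]); x,y=at("charger",-.095,-.002); fingers.gripper_to(0,30)
robot.move_to((x,y,.25),D(a)); robot.line_to((x,y,.142),velocity=.15)
x2,y2=at("charger",.035,-.002); s=robot.line_to((x2,y2,.142),velocity=.05,f_stop=12)
p=robot.current_tool_pos(); q=np.array(p[:2])-R["charger"][:2]; print(s,p,"charger x",q@[np.cos(R["charger"][2]),np.sin(R["charger"][2])],robot.current_contact_force())
x,y=at("charger",-.095,-.002); robot.line_to((x,y,.142),velocity=.15); robot.line_to((x,y,.30),velocity=.2)
robot.move_to((.42,-.2,.34),D(180)); grab("wrist","e1"); robot.move_to((.40,.15,.34),D(180)); grab("wrist","e2")
robot.move_j([-78.421,17.813,.802,86.603,-.252,75.585,-1.558])
for c in("top","scene"): grab(c,"e_"+c)
n=["e1","e2","e_top","e_scene"]; i=[cv2.imread(f"pics/{m}.png") for m in n]
cv2.imwrite("pics/m9.png",cv2.resize(np.vstack([np.hstack(i[:2]),np.hstack(i[2:])]),(800,600),interpolation=cv2.INTER_AREA)); print(robot.current_time_s())
E
```

```text
True [ 0.52854946 -0.36963397  0.14102935] charger x 0.018938748385206504 [-0.71737709 -0.31298557  2.28904634]
116.2833
```

View pics/m9.png

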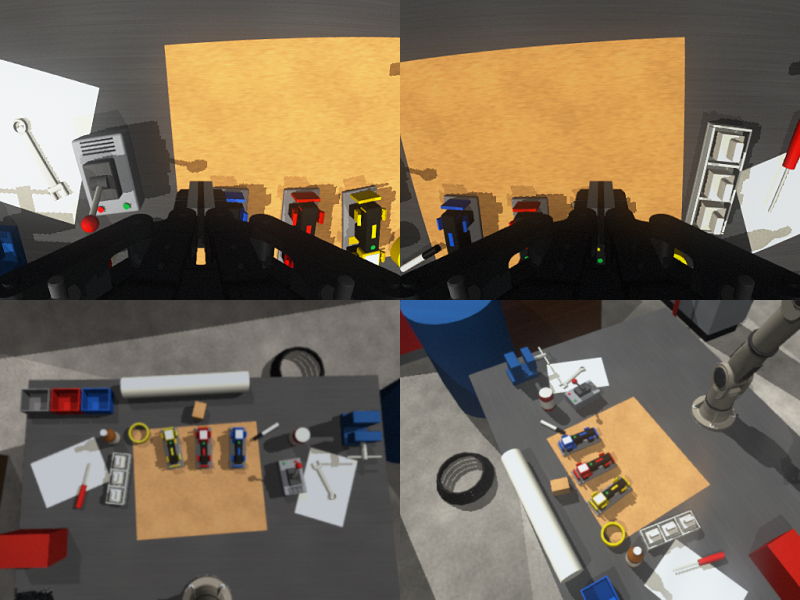

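```bash
python3 - <<'E'
from act import *
im,T,k=load("e1"); h=cv2.cvtColor(im,cv2.COLOR_BGR2HSV); m=((h[:,:,1]>150)&(h[:,:,2]>80)&((h[:,:,0]<8)|(h[:,:,0]>172))).astype(np.uint8); m[:,160:]=0; m[:250]=0
n,l,st,ce=cv2.connectedComponentsWithStats(m); j=1+st[1:,4].argmax(); p=toworld(st[j,:2]+st[j,2:4]/2,.142,T,k)[0]; a=R["charger"][2]
d=p[:2]-R["charger"][:2]; print(st[j],p,"charger frame",d@[np.cos(a),np.sin(a)],d@[-np.sin(a),np.cos(a)])
E
```

```text
[104 277  21  21 358] [ 0.55388457 -0.36614877  0.142     ] charger frame 0.04451211511316028 -0.002044413687041848
```

```bash
python3 -c "
from station import workorder; print(workorder.close_job())"
```

```text
the job is handed in; nothing more can be done
None
```

The job is handed in at about 116 s: all three covers are stowed upright in their own tray pockets, all three lamps (red, yellow, blue) are home in their docks, and the lever was then thrown fully on against its stop. The hand-in call returned no verdict.

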